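# Prise open the media hub and hold its pairing dial

## Task

Put the media hub into pairing mode: with the flat prying blade lift the hub's clear cover by the lip over its front notch, swing the cover back until it stands about upright, and lay the blade down flat on the cabinet top. Then press the thumb tab of the spring-return dial inside down with the gripper's fingertips, past the first two clicks and over the third, and finish while still holding it down there against its spring; do not disturb the coaster, phone, torch or remotes.

Things in the scene. Friction and masses are not known exactly. Their poses are not given: they have to be found in the camera images.
- hub: Media hub: fixed white box 140 (x) by 130 (y) by 74 mm high, open on top under a clear hinged cover. Origin: centre of its underside, on the cabinet top; x from its front into it, y left, z up; yaw up to 0.3 rad. Its well is 120 mm wide (y), open from x = -64 mm to the fixed rear deck at x = 47 mm; floor 4 mm high.
- hub_notch (a point): centre of the notch in the top edge of the hub's front wall, on the wall's outer face, 70 mm ahead of the hub's centre, 68 mm above the cabinet top; axes as the hub's. The notch is 70 mm wide (y) and 12 mm high, from 62 mm up to the cover's underside at 74.5 mm; the wall is 6 mm thick; a blade may enter 30 mm from the outer face before it meets the dial's tab.
- cover_hinge (a point): middle of the cover's hinge line (along the hub's y, fixed to the hub), 115 mm behind the notch's face, 74.5 mm above the cabinet top, level with the cover's underside. The cover is a flat clear plate 121 by 130 by 4 mm, about 50 g, its front strip (12 mm) opaque grey; shut it lies level on the hub and overhangs the front wall by 6 mm. No handle.
- cover (a joint): angle of the cover, rad: 0 shut, grows as its front edge rises, 1.57 upright, stop at 1.75 (leaning back). Its hinge is stiff enough (about 0.05 N m) to stay where it is left; lifting it at the front lip takes about 1 N.
- dial (a joint): turn of the grey thumb dial in the well, rad: 0 at rest, grows as its tab is pressed down. It clicks over detents at 0.14, 0.42 and 0.70; past 0.76 it is in its third position; hard stop at 0.92. A spring always drives it back to 0: pressing the tab takes 2 to 4 N at first, 7 to 10 N at the third click.
- dial_tab (a point): middle of the top face of the dial's thumb tab, 48 mm from the dial's axis. At rest it is about 62 mm above the cabinet top and 44 mm behind the notch's face; at the stop about 19 mm up. The tab is 28 mm wide (y), 6 mm thick, reaches 58 mm from the axis towards the hub's front and slopes up to the front by 0.5 rad at rest, down by 0.42 at the stop.
- dial_axis (a point): dial's axis (level, along the hub's y), fixed, 85 mm behind the notch's face, 36 mm above the cabinet top; dial radius 20 mm. Shut fingertips about 22 mm deep (hub x), pushed straight down over the tab point's rest position, bring the dial to its third position when their ends are about 30 mm above the cabinet top, to the stop at about 25 mm.
- blade_grip (a point): flat prying blade, 60 g, lying free on the cabinet top left or right in front of the hub: black handle 90 long, 16 wide, 18 mm high, and a steel blade 80 mm long, 14 wide, 2.5 mm thick standing out of its front end at half height. This point is the centre of the handle (9 mm above the cabinet top as it lies); x points along the tool to the blade's tip, z up.
- blade_tip (a point): tip of the steel blade, 125 mm ahead of blade_grip along the tool's x, at the same height
- coaster: bystander: white ceramic disc, 96 mm across, 8 mm high, lying loose on the other side in front of the hub from the blade; origin under its centre
- phone: bystander: black phone lying flat and loose between robot and hub, 72 (x) by 150 (y) by 9 mm; origin under its centre
- torch: bystander: chrome torch standing loose on its head, 42 mm across at the foot, 118 mm high; origin under its centre
- remote_a: bystander: grey remote, 18 by 42 by 165 mm, standing upright in the end slot farther from the robot of the fixed three-slot black caddy (170 mm long, roughly along x, 50 wide, 90 high) at the left; origin under its centre, about 5 mm above the cabinet top
- remote_b: bystander: the same remote in the end slot nearer the robot; the middle slot is empty
Things that resemble listed ones, but are neither listed nor needed, are in the scene too. There is more than one size of the part that bears blade_grip; the job needs the middle-sized.

How it is judged:
By the outcome, as a careful person would: the job done as asked, in the order asked, and still so for the second after the job is handed in, while the arm keeps its last pose, push and grip.
It also fails if it takes over 72 s, if anything falls off the work surface, if the arm or the gripper's body presses on something with over 40 N, if the wrist force passes 120 N, or if a joint passes its speed limit or range.

## Robot

A 6-joint arm with a two-finger parallel gripper is mounted at the origin on the work surface. World frame = base frame: x ahead of the robot, y to its left, z up, the work surface at z = 0. Lengths are in m, angles in rad, forces in N, time in s.
With the tool pointing down it reaches from about 0.375 to 0.9 m from the base axis. Payload 3.1 kg.
Tool frame: the origin (TCP) lies at the very end of the fingers, on their centre line; the grasp point (between the pads) lies 19 mm behind it; y points along the fingers, x is the direction in which the jaws open and shut, and the axes are right-handed (so a half turn about y gives the same grasp; the last joint's range is limited). The gripper opens to 87 mm and grips with 3 to 60 N. Pads are 19 mm wide; open, the fingers measure 117 mm over their backs; the gripper's body (75 mm by 190 mm) begins 51 mm behind the grasp point.
Start: joints at [-1.389, 0.527, 1.433, -0, 1.181, -0.178], TCP at [0.221, -0.585, 0.223] pointing down, gripper open.
Joint ranges: [-3.08, 3.08], [-0.75, 2.2], [0.22, 2.44], [-1.43, 4.57], [0, 2.65], [-2.85, 2.85]. Speed limits (rad/s): [2.79, 2.79, 3.14, 3.14, 3.14, 3.14].

## Interface

Orientations are given as a unit quaternion [x, y, z, w].
In Python, from rig import robot gives the robot as it stands.
- The arm moves only by the shell command python3 -m creep 'ROWS' [FORCE]. ROWS is JSON, a list of rows, each a list of 3 entries, a list of its own where there are three numbers: the shift along the tool's x, y, z in mm, then the turn about the tool's y in rad, then the opening, from 0 (shut) to 1 (fully open). A call has 1 to 8 rows; each row shifts and turns the commanded pose from where the row before left it, along the tool's axes as they then stand; what a row does not reach is not made up. A row lasts 1/10 s, in which the tool goes at most 50 mm and 8.59 degrees, less where a joint would pass 70% of its speed; a pose out of reach is approached as far as the arm can. A call with a gripper value outside its range is refused whole. The fingers move at their own pace and stop on an object; FORCE is the grip in N (left out, the last holds). Time passes only in rows, so rows that do not move let the fingers close. It gives the time, the measured TCP pose, the force and the opening at its end, in the units of the state.
- robot.get_obs(): the state, without advancing time (a new reading comes with each control period).
- robot.camera(name): name is "scene" or "top" or "wrist"; returns a dict with "pixels" (400x640x3 uint8, red, green, blue), "fx", "fy", "cx", "cy" (pixels), "position" and "rotation" of the camera in the world. Camera axes: x right, y up, looking along -z (the intrinsics and any distortion apply to the point x, -y, -z); pixel columns grow to the right and rows downward; lengths in m; the calibration is good to about 2 mm. A picture is of the moment at which its call begins. There is no depth.
- robot.hand_in(): hands the job in, once; it reports no verdict.
The state is a dict: "time": time; "q": joint angles; "joint_velocities": joint speeds; "joint_torque": joint torques, N m; "position": TCP position; "tool_rot": TCP orientation; "ft_force": force on the tool from outside, world axes, zero at the start; "moment": the same for the moment, N m; "grip_width": finger opening in m.
Only numpy, scipy, OpenCV 4.12 (cv2) and the standard library are available. Lean on these libraries where they do the work, as an engineer would, in place of code of your own. Each camera call takes 0.05 s, during which the arm holds its last target.

## Working session

There is one attempt and no reset: what is moved stays moved. The work goes in short steps, Python scripts to look and compute and a shell command to move; the robot and the scene stay as the last step left them, time stands still between calls to the robot, and variables do not carry over. Pictures are saved under pics/ and viewed, and the job is handed in when it is done.

```bash
ls; mkdir -p pics; cat > h.py <<'E'
import numpy as np,cv2
from rig import robot
def snap(n,f):
    c=robot.camera(n); cv2.imwrite('pics/'+f,c['pixels'][:,:,::-1]); np.save('pics/'+f+'.npy',{k:v for k,v in c.items()},allow_pickle=True); return c
E
python3 - <<'E'
from h import *
for n in ['scene','top','wrist']:
    c=snap(n,n+'0.png'); print({k:np.array(v).round(4).tolist() for k,v in c.items() if k!='pixels'})
o=robot.get_obs(); print({k:np.array(v).round(4).tolist() for k,v in o.items()})
E
```

```text
pics
{'fx': 387.7913, 'fy': 387.7913, 'cx': 322.4052, 'cy': 205.9835, 'position': [1.0609, -0.5075, 1.2504], 'rotation': [0.2747, 0.1082, 0.3553, 0.8869]}
{'fx': 376.8508, 'fy': 376.8508, 'cx': 317.6207, 'cy': 197.2616, 'position': [0.4619, 0.0811, 1.1783], 'rotation': [0.0176, -0.0242, -0.7043, 0.7093]}
{'fx': 336.0384, 'fy': 336.0384, 'cx': 317.1054, 'cy': 197.3568, 'position': [0.2861, -0.5604, 0.3832], 'rotation': [-0.107, 0.075, -0.5637, 0.8156]}
{'time': 0.15, 'q': [-1.3885, 0.5283, 1.4336, -0.0, 1.1814, -0.1785], 'joint_velocities': [-0.0008, -0.0033, -0.003, 0.0001, -0.0022, 0.0006], 'joint_torque': [0.0007, -44.0431, -17.6843, 0.0634, 0.0553, -0.0001], 'position': [0.2205, -0.5842, 0.2218], 'tool_rot': [-0.5812, 0.4026, -0.4018, 0.582], 'ft_force': [0.3883, -0.5988, 0.5464], 'moment': [-0.0256, -0.0243, 0.0526], 'grip_width': 0.0873}
```

View pics/top0.png

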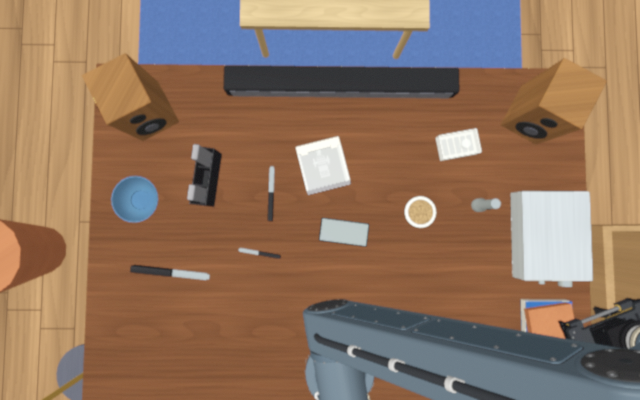

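View pics/scene0.png

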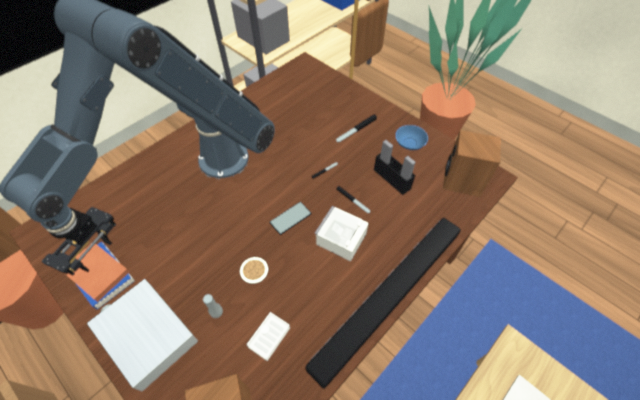

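View pics/wrist0.png

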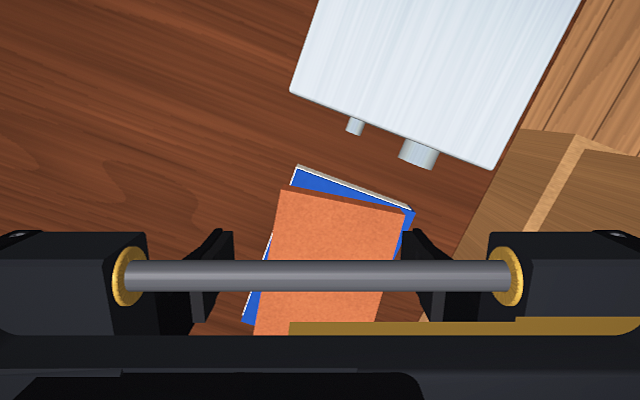

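```bash
python3 - <<'E'
import cv2
i=cv2.imread('pics/top0.png')
cv2.imwrite('pics/t1.png',cv2.resize(i[120:270,225:375],(750,600)[:1]*1+(600,) if 0 else (600,600),interpolation=cv2.INTER_CUBIC))
i=cv2.imread('pics/scene0.png')
cv2.imwrite('pics/s1.png',cv2.resize(i[140:270,270:430],(800,600)if 0 else (720,585),interpolation=cv2.INTER_CUBIC))
E
```

```text
(no output)
```

View pics/t1.png

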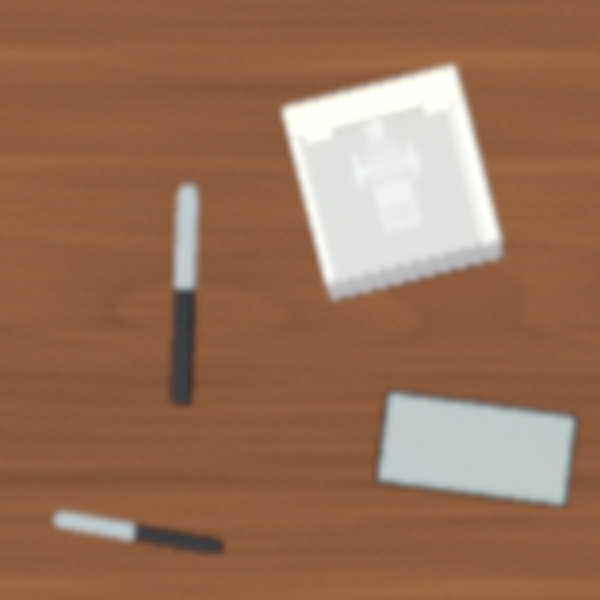

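View pics/s1.png

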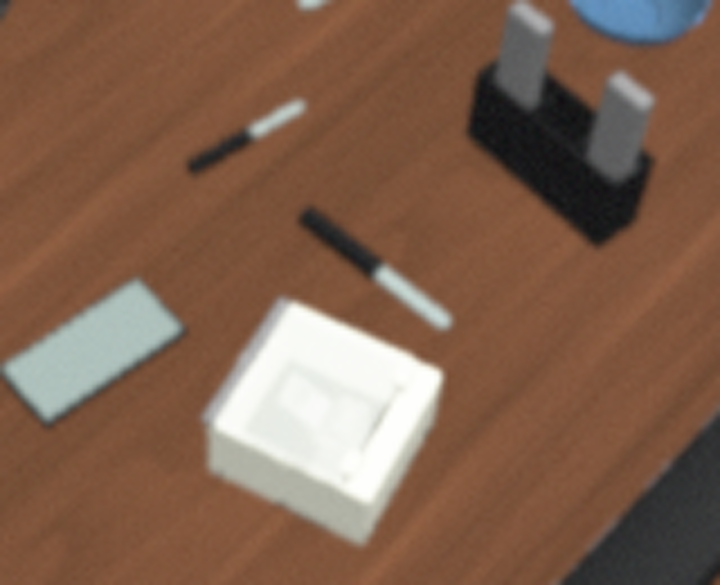

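```bash
cat >> h.py <<'E'
from scipy.spatial.transform import Rotation as R
def ray(c,u,v):
    d=np.array([(u-c['cx'])/c['fx'],-(v-c['cy'])/c['fy'],-1.]); return R.from_quat(c['rotation']).apply(d)
def pt(c,u,v,z):
    p=np.array(c['position']);d=ray(c,u,v); return p+d*(z-p[2])/d[2]
def proj(c,P):
    q=R.from_quat(c['rotation']).inv().apply(np.array(P)-np.array(c['position'])); return np.array([c['cx']+c['fx']*q[0]/-q[2],c['cy']-c['fy']*q[1]/-q[2]])
def load(f): return np.load('pics/'+f+'.npy',allow_pickle=True).item()
E
python3 - <<'E'
from h import *
c=load('top0.png'); o=robot.get_obs(); r=R.from_quat(o['tool_rot'])
print('tool axes',r.as_matrix().round(3).tolist()); print('cam in tool',r.inv().apply(np.array(load('wrist0.png')['position'])-o['position']).round(4))
def P(u,v,z): return pt(c,(u+.5)/4-.5+225,(v+.5)/4-.5+120,z)
for n,a in dict(end=(181,403,.018),junc=(185,290,.015),tip=(188,184,.01),FL=(330,283,.0785),FR=(500,240,.0785),BL=(283,108,.074),BR=(456,66,.074),baseFL=(335,300,0),).items(): print(n,P(*a).round(4))
c=load('scene0.png')
def S(u,v,z): return pt(c,(u+.5)/4.5-.5+270,(v+.5)/4.5-.5+140,z)
for n,a in dict(end=(306,212,.018),junc=(378,270,.015),tip=(447,325,.01),FL=(285,299,.0785),FR=(207,415,.0785),BL=(441,374,.074),BR=(363,498,.074)).items(): print('s',n,S(*a).round(4))
E
```

```text
tool axes [[0.353, -0.0, 0.936], [-0.936, 0.002, 0.353], [-0.002, -1.0, 0.0]]
cam in tool [ 0.0006 -0.1614  0.0698]
end [0.4585 0.2165 0.018 ]
junc [0.5457 0.2151 0.015 ]
tip [0.6289 0.2145 0.01  ]
FL [0.547  0.1019 0.0785]
FR [ 0.5796 -0.0225  0.0785]
BL [0.6769 0.1378 0.074 ]
BR [0.7094 0.0099 0.074 ]
baseFL [0.5398 0.0993 0.    ]
s end [0.4625 0.2143 0.018 ]
s junc [0.5487 0.2126 0.015 ]
s tip [0.6269 0.2128 0.01  ]
s FL [0.5394 0.1015 0.0785]
s FR [ 0.5697 -0.0208  0.0785]
s BL [0.6757 0.1364 0.074 ]
s BR [0.704  0.0105 0.074 ]
```

```bash
python3 -m creep '[[[-20,0,16],0,1],[[-33,0,26],0,1],[[-33,0,26],0,1],[[-33,0,26],0,1],[[-33,0,26],0,1],[[-33,0,26],0,1],[[-33,0,26],0,1],[[-33,0,26],0,1]]'; python3 -m creep '[[[-33,0,26],0,1],[[-33,0,26],0,1],[[-33,0,26],0,1],[[-33,0,26],0,1],[[-33,0,26],0,1],[[-33,0,26],0,1],[[-33,0,26],0,1],[[-33,0,26],0,1]]'
```

```text
time: 0.95
position: [0.3174, -0.2783, 0.2225]
tool_rot: [-0.581, 0.402, -0.402, 0.582]
ft_force: [0.4, 0.7, 0.4]
grip_width: 0.0867
time: 1.75
position: [0.4189, 0.0422, 0.2226]
tool_rot: [0.582, -0.402, 0.402, -0.582]
ft_force: [0.9, -0.5, -0.7]
grip_width: 0.0871
```

```bash
python3 -m creep '[[[-37,0,24],0,1],[[-37,0,24],0,1],[[-37,0,24],0,1],[[-37,0,24],0,1],[[0,0,0],0.124,1],[[0,0,0],0.124,1],[[0,0,0],0.124,1],[[0,0,0],0,1]]'; python3 - <<'E'
from h import *
c=snap('wrist','w1.png'); print(c['position'],c['rotation'])
E
```

```text
time: 2.55
position: [0.456, 0.213, 0.2223]
tool_rot: [-0.498, 0.503, -0.502, 0.497]
ft_force: [-0.6, 0.1, -0.2]
grip_width: 0.0874
[0.52619821 0.2112454  0.38373071] [ 0.09227524 -0.09318271  0.70462239 -0.69735898]
```

View pics/w1.png

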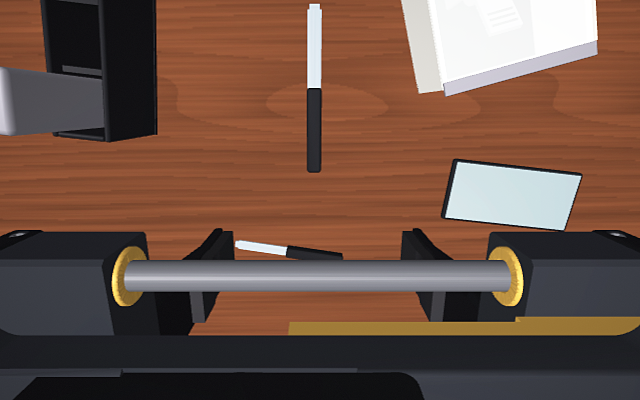

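```bash
python3 - <<'E'
from h import *
c=load('w1.png')
for n,a in dict(end=(314,171.5,.018),junc=(314,88,.018),junc0=(314,88,.01),tip=(315,4,.01),lipFL=(445,84,.0785),lipFR=(598,41,.0785),flb=(445,96,.0745),frb=(598,54,.0745)).items(): print(n,pt(c,*a).round(4))
i=cv2.imread('pics/w1.png'); cv2.imwrite('pics/w1c.png',cv2.resize(i[0:110,390:610],(800,400),interpolation=cv2.INTER_CUBIC))
E
```

```text
end [0.4573 0.2154 0.018 ]
junc [0.5451 0.2142 0.018 ]
junc0 [0.5455 0.2143 0.01  ]
tip [0.6253 0.2123 0.01  ]
lipFL [0.5441 0.1007 0.0785]
lipFR [ 0.5769 -0.0241  0.0785]
flb [0.5343 0.0984 0.0745]
frb [ 0.5674 -0.0293  0.0745]
```

View pics/w1c.png

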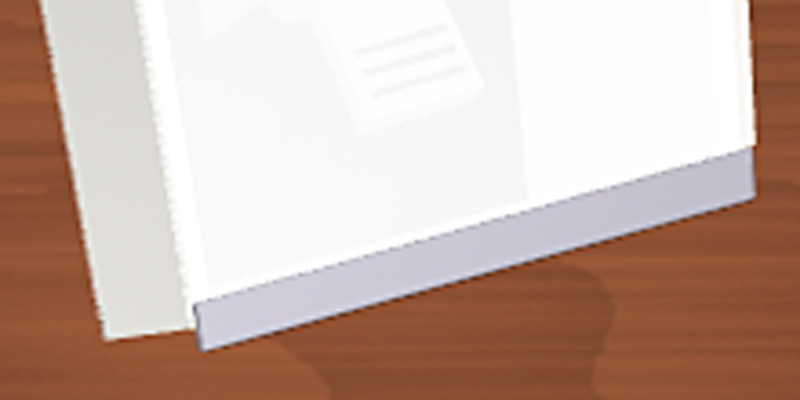

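```bash
python3 - <<'E'
from h import *
from scipy.optimize import least_squares
W=load('w1.png');T=load('top0.png');S=load('scene0.png')
w=lambda u,v:(W,390+(u+.5)/3.636-.5,(v+.5)/3.636-.5)
t=lambda u,v:(T,(u+.5)/4-.5+225,(v+.5)/4-.5+120)
s=lambda u,v:(S,(u+.5)/4.5-.5+270,(v+.5)/4.5-.5+140)
obs=[(w(203,351),(-76,65,76)),(w(754,199),(-76,-65,76)),(w(193,303),(-64,65,78.5)),(w(753,148),(-64,-65,78.5)),(w(103,340),(-70,65,0)),
(t(334,299),(-76,65,74.5)),(t(502,256),(-76,-65,74.5)),(t(283,108),(70,65,74)),(t(456,66),(70,-65,74)),
(s(285,299),(-76,65,78.5)),(s(207,418),(-76,-65,78.5)),(s(441,374),(70,65,74)),(s(363,498),(70,-65,74)),(s(363,545),(70,-65,0))]
def f(p,full=0):
    r=[]
    for (c,u,v),q in obs:
        q=np.array(q)/1000; Q=np.array([p[0]+np.cos(p[2])*q[0]-np.sin(p[2])*q[1],p[1]+np.sin(p[2])*q[0]+np.cos(p[2])*q[1],q[2]])
        r+=list(proj(c,Q)-(u,v))
    return np.array(r)
a=least_squares(f,[.62,.06,.25],loss='soft_l1'); print(a.x.round(4)); print(f(a.x).reshape(-1,2).round(1).tolist())
h=a.x
for n,q in dict(notch=(-70,0),tab=(-26,0),hinge=(45,0),axis=(15,0)).items(): print(n,(h[0]+(np.cos(h[2])*q[0]-np.sin(h[2])*q[1])/1000).round(4),(h[1]+(np.sin(h[2])*q[0]+np.cos(h[2])*q[1])/1000).round(4))
E
```

```text
[0.6238 0.0557 0.2556]
[[-1.0, 0.3], [-1.2, 0.2], [0.5, -0.6], [0.7, -1.1], [0.1, -0.1], [-0.2, 0.6], [0.7, 0.5], [0.5, 0.6], [-0.2, 0.5], [-1.5, -0.5], [-1.7, -0.2], [-0.2, -0.1], [0.9, 0.7], [-0.4, -0.0]]
notch 0.5561 0.038
tab 0.5986 0.0491
hinge 0.6673 0.0671
axis 0.6383 0.0595
```

```bash
python3 -m creep '[[[-1,20,23],0,1],[[-1,40,23],0,1],[[0,40,0],0,1],[[0,40,0],0,1],[[0,30,0],0,1],[[0,20,0],0,1],[[0,15,0],0,0.6],[[0,13,0],0,0.6]]' 40; python3 - <<'E'
from h import *
snap('wrist','w2.png')
E
```

```text
time: 3.4
position: [0.5021, 0.214, 0.0033]
tool_rot: [-0.498, 0.503, -0.502, 0.497]
ft_force: [0.9, -0.1, -0.1]
grip_width: 0.0779
```

View pics/w2.png

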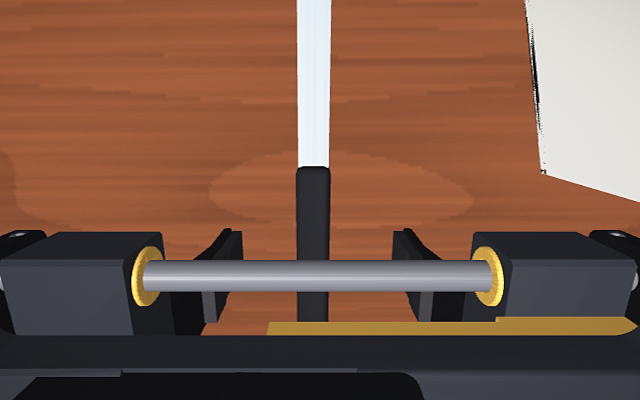

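```bash
python3 -m creep '[[[0,0,0],0,0],[[0,0,0],0,0],[[0,0,0],0,0],[[0,0,0],0,0],[[0,0,0],0,0],[[0,0,0],0,0],[[0,0,0],0,0],[[0,0,0],0,0]]' 55; 
```

```text
time: 4.25
position: [0.5024, 0.2143, 0.0047]
tool_rot: [0.497, -0.503, 0.503, -0.497]
ft_force: [-0.5, 0.5, 1.3]
grip_width: 0.0155
```

```bash
python3 -m creep '[[[0,-10,0],0,0],[[0,-30,0],0,0],[[0,-40,0],0,0],[[0,-30,0],0,0],[[0,0,0],0,0]]'; python3 - <<'E'
from h import *
snap('wrist','w3.png');snap('scene','s3.png')
o=robot.get_obs();m=R.from_quat(o['tool_rot']).as_matrix();h=np.arctan2(m[1,2],m[0,2]);print(o['position'],h,m.round(3).tolist())
d=np.array([.411,.0001])-o['position'][:2]; print('d tool x,z',d@m[:2,0],d@m[:2,2],'turn',h-.2556)
i=cv2.imread('pics/s3.png'); cv2.imwrite('pics/s3c.png',cv2.resize(i[120:270,250:430],(720,600),interpolation=cv2.INTER_CUBIC))
E
```

```text
time: 4.75
position: [0.5054, 0.215, 0.1192]
tool_rot: [0.494, -0.501, 0.505, -0.5]
ft_force: [1.2, 0.6, -0.8]
grip_width: 0.0156
[0.5025132  0.21434553 0.11557792] -0.011126670859654781 [[-0.011, 0.002, 1.0], [-1.0, 0.0, -0.011], [-0.0, -1.0, 0.002]]
d tool x,z 0.2152504159804424 -0.08912360887638546 turn -0.2667266708596548
```

View pics/w3.png

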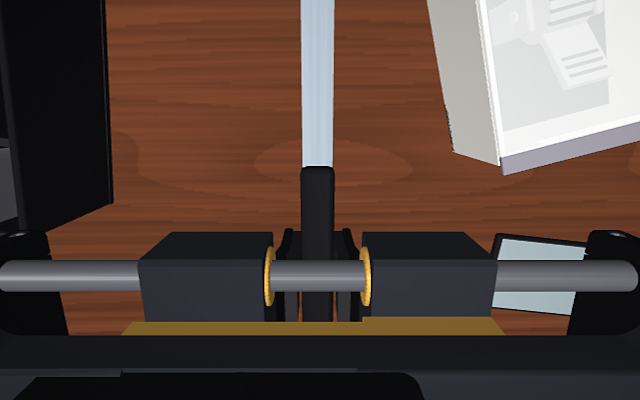

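View pics/s3c.png

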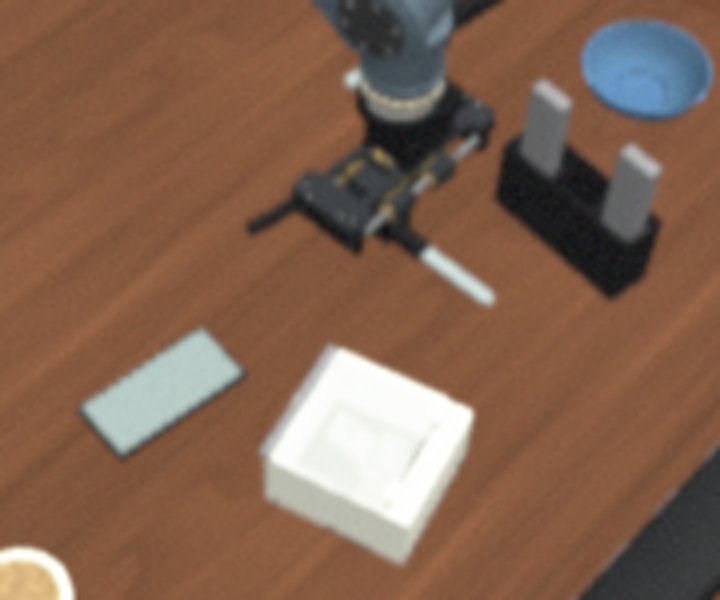

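```bash
python3 -m creep '[[[20,0,-8],0,0],[[39,0,-16],0,0],[[39,0,-16],0,0],[[39,0,-16],0,0],[[39,0,-16],0,0],[[39,0,-17],0,0],[[0,0,0],-0.1335,0],[[0,0,0],-0.1335,0]]';python3 -m creep '[[[0,25,0],0,0],[[0,25,0],0,0],[[0,2,0],0,0],[[0,0,0],0,0]]'; python3 - <<'E'
from h import *
cw=snap('wrist','w4.png');cs=snap('scene','s4.png');ct=snap('top','t4.png')
o=robot.get_obs();m=R.from_quat(o['tool_rot']).as_matrix();h=np.arctan2(m[1,2],m[0,2]);print(o['position'],h)
for z in (.055,.0675,.08):
  P=np.array([*(o['position'][:2]+.125*m[:2,2]),z]); print(z,P[:2],proj(cs,P),proj(ct,P),proj(cw,P))
for f in ('s4','t4'):
  i=cv2.imread(f'pics/{f}.png'); i=i[160:280,270:430] if f=='s4' else i[130:250,250:410]
  cv2.imwrite(f'pics/{f}c.png',cv2.resize(i,(800,600),interpolation=cv2.INTER_CUBIC))
E
```

```text
time: 5.65
position: [0.4091, -0.0009, 0.1135]
tool_rot: [0.561, -0.433, 0.43, -0.559]
ft_force: [0.3, -0.7, -1.4]
grip_width: 0.0154
time: 6.05
position: [0.4096, 0.0006, 0.0616]
tool_rot: [0.56, -0.433, 0.431, -0.559]
ft_force: [-0.1, 0.4, -0.6]
grip_width: 0.0154
[4.11182158e-01 3.13852838e-04 6.30802419e-02] 0.2559895824324533
0.055 [0.53210878 0.0319642 ] [318.37956744 219.93599146] [330.630788   196.13750453] [316.85581071 -26.64695329]
0.0675 [0.53210878 0.0319642 ] [318.36107527 218.08887301] [330.81698061 195.87504827] [316.76995011 -38.46523841]
0.08 [0.53210878 0.0319642 ] [318.342309   216.21437556] [331.00739384 195.60664264] [316.66726695 -52.59906404]
```

View pics/w4.png

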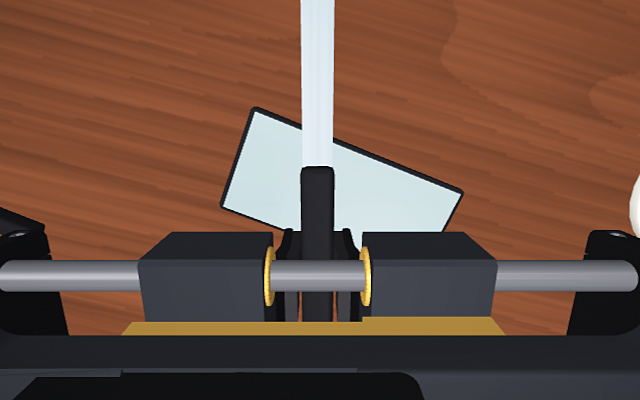

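View pics/s4c.png

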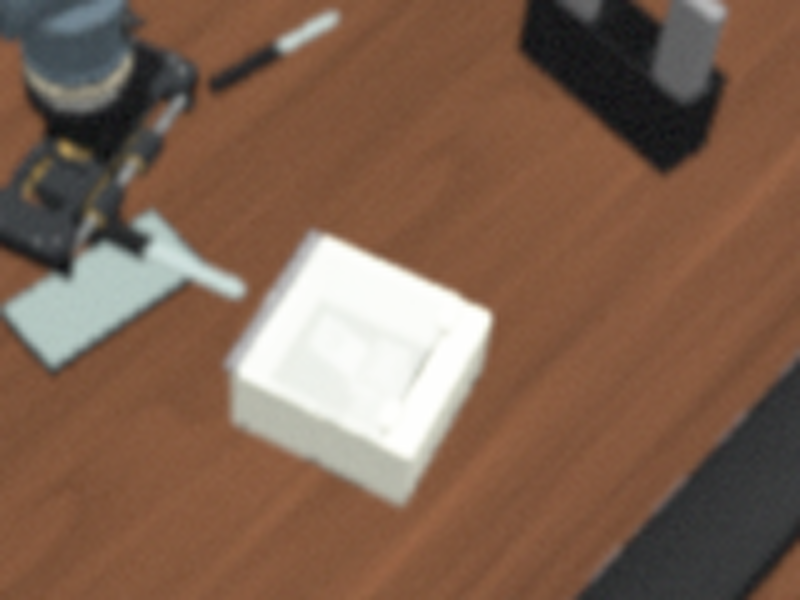

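View pics/t4c.png

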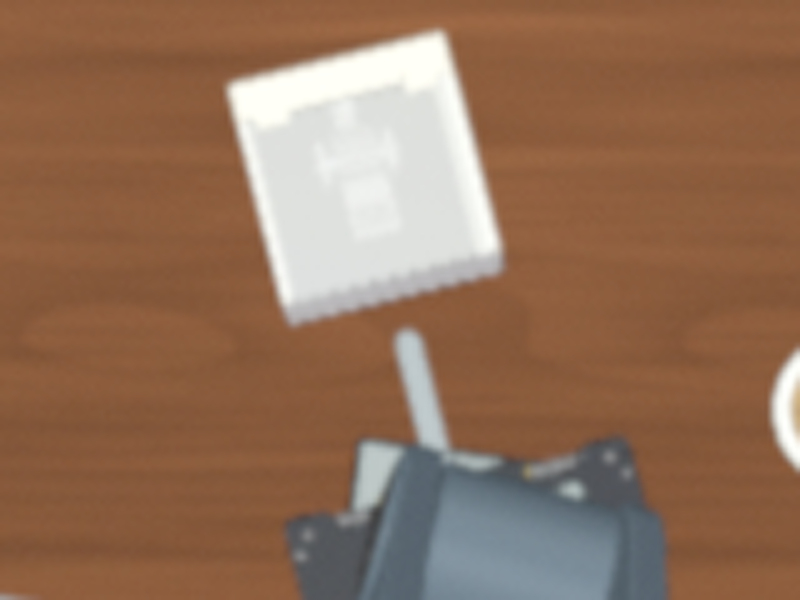

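```bash
python3 -m creep '[[[0,0,12],0,0],[[0,0,12],0,0],[[0,0,12],0,0],[[0,0,11],0,0],[[0,0,0],0,0],[[0,0,0],0,0]]'; python3 - <<'E'
from h import *
cs=snap('scene','s5.png')
i=cv2.imread('pics/s5.png')[160:280,270:430];cv2.imwrite('pics/s5c.png',cv2.resize(i,(800,600),interpolation=cv2.INTER_CUBIC))
o=robot.get_obs();print(o['position'],o['ft_force'])
E
```

```text
time: 6.8
position: [0.4564, 0.0124, 0.0625]
tool_rot: [0.56, -0.432, 0.432, -0.56]
ft_force: [-0.9, 0.2, 0.0]
grip_width: 0.0152
[0.45573448 0.01244121 0.06241003] [ 0.21668565  0.08937503 -1.14292214]
```

View pics/s5c.png

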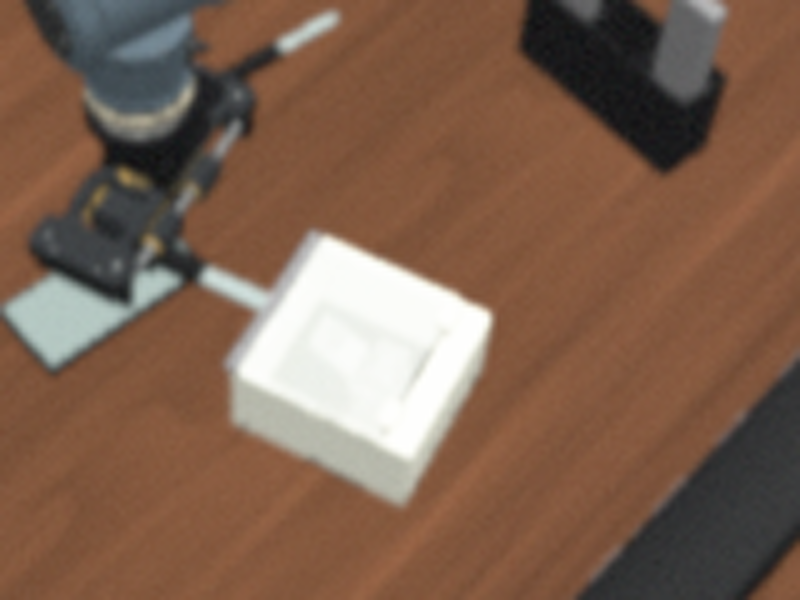

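```bash
python3 -m creep '[[[0,-6,0],0,0],[[0,-9,2],0,0],[[0,-9,3],0,0],[[0,-9,2],0,0],[[0,-8,3],0,0],[[0,-8,4],0,0],[[0,-8,5],0,0],[[0,0,0],0,0]]'; python3 - <<'E'
from h import *
cs=snap('scene','s6.png')
i=cv2.imread('pics/s6.png')[140:260,270:430];cv2.imwrite('pics/s6c.png',cv2.resize(i,(800,600),interpolation=cv2.INTER_CUBIC))
o=robot.get_obs();print(o['position'],o['ft_force'])
E
```

```text
time: 7.65
position: [0.477, 0.0169, 0.1209]
tool_rot: [-0.559, 0.431, -0.434, 0.561]
ft_force: [0.1, -0.7, -0.2]
grip_width: 0.0154
[0.4763778  0.01689968 0.12036826] [ 0.01484936 -0.77074903 -0.19692325]
```

View pics/s6c.png

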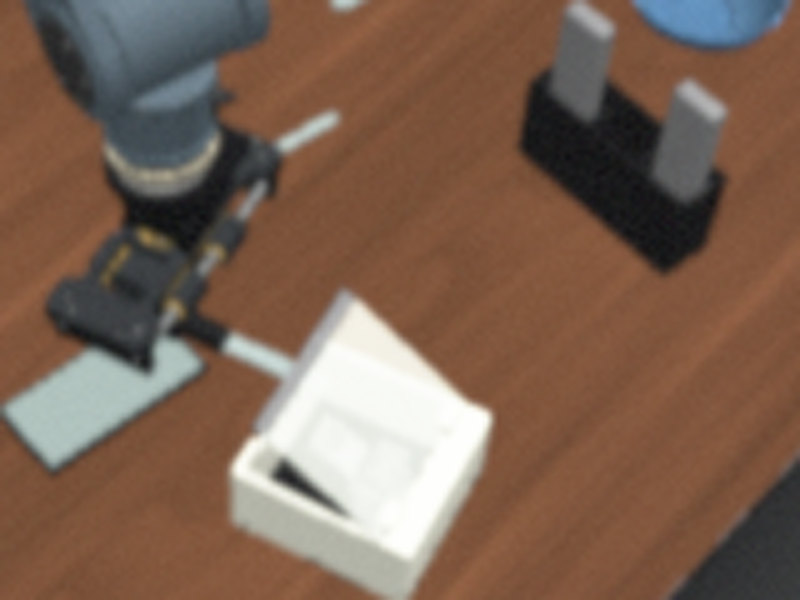

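```bash
python3 -m creep '[[[0,-7,5],0,0],[[0,-7,6],0,0],[[0,-6,7],0,0],[[0,-6,7],0,0],[[0,-4,8],0,0],[[0,-4,8],0,0],[[0,-3,8],0,0],[[0,-2,8],0,0]]';  python3 -m creep '[[[0,-1,5],0,0],[[0,0,4],0,0],[[0,0,3],0,0],[[0,0,3],0,0],[[0,0,0],0,0]]'; python3 - <<'E'
from h import *
cs=snap('scene','s7.png')
i=cv2.imread('pics/s7.png')[140:260,270:430];cv2.imwrite('pics/s7c.png',cv2.resize(i,(800,600),interpolation=cv2.INTER_CUBIC))
o=robot.get_obs();print(o['position'],o['ft_force'])
H=np.array([.6673,.0671]);y=.2556;X=np.array([np.cos(y),np.sin(y)]);Y=np.array([-X[1],X[0]])
for th in (1.3,1.4,1.5,1.57,1.65):
  for s in (65,-65):
    P=H+Y*s/1000-X*.121*np.cos(th); print(th,s,((proj(cs,[*P,.0745+.121*np.sin(th)])-(270,140))*5+2).round(0))
E
```

```text
time: 8.5
position: [0.5307, 0.0316, 0.1588]
tool_rot: [-0.56, 0.432, -0.432, 0.56]
ft_force: [-0.8, -0.4, -1.0]
grip_width: 0.0154
time: 9.0
position: [0.545, 0.0352, 0.1595]
tool_rot: [-0.56, 0.432, -0.432, 0.56]
ft_force: [-0.2, 0.5, -0.8]
grip_width: 0.0157
[0.54470016 0.03519941 0.15948123] [-0.52455135  0.5492937  -0.7386468 ]
1.3 65 [429. 288.]
1.3 -65 [339. 432.]
1.4 65 [445. 293.]
1.4 -65 [356. 438.]
1.5 65 [462. 298.]
1.5 -65 [373. 445.]
1.57 65 [473. 303.]
1.57 -65 [385. 450.]
1.65 65 [486. 309.]
1.65 -65 [398. 457.]
```

View pics/s7c.png

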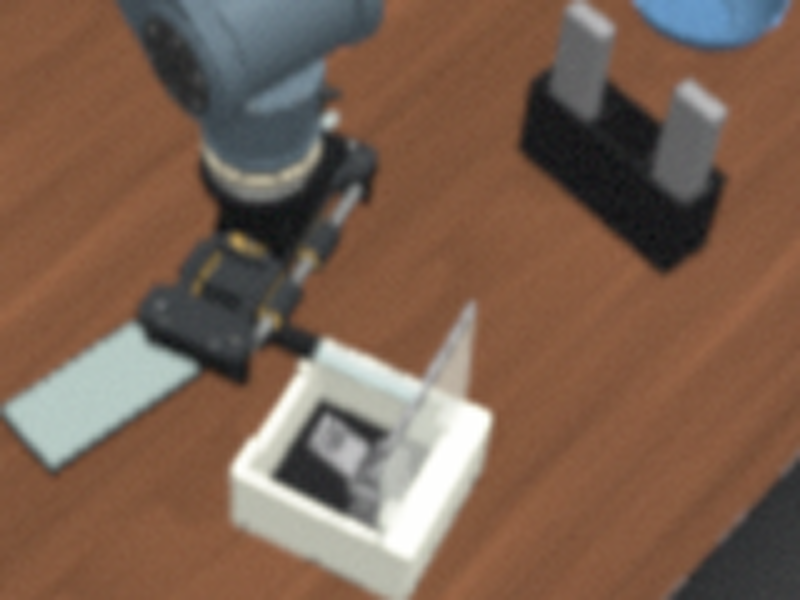

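```bash
python3 -m creep '[[[0,0,-10],0,0],[[0,0,-35],0,0],[[0,0,-45],0,0],[[0,0,-45],0,0],[[-20,0,15],0,0],[[-41,0,31],0,0],[[-41,0,31],0,0],[[-41,0,31],0,0]]';  python3 -m creep '[[[-41,0,31],0,0],[[0,0,0],0.1335,0],[[0,0,0],0.1335,0],[[0,30,0],0,0],[[0,40,0],0,0],[[0,40,0],0,0],[[0,20,0],0,0],[[0,0,0],0,0]]'; python3 - <<'E'
from h import *
o=robot.get_obs();print(o['position'],o['ft_force'])
cs=snap('scene','s8.png')
i=cv2.imread('pics/s8.png')[140:260,270:430];cv2.imwrite('pics/s8c.png',cv2.resize(i,(800,600),interpolation=cv2.INTER_CUBIC))
E
```

```text
time: 9.85
position: [0.4803, 0.1638, 0.1599]
tool_rot: [0.559, -0.432, 0.433, -0.559]
ft_force: [1.9, -0.4, -0.4]
grip_width: 0.0157
time: 10.65
position: [0.4965, 0.2081, 0.0269]
tool_rot: [-0.499, 0.504, -0.501, 0.495]
ft_force: [0.2, -0.3, -0.8]
grip_width: 0.0154
[0.49650573 0.20811476 0.02691063] [ 0.21622422 -0.3458662  -0.78244493]
```

View pics/s8c.png

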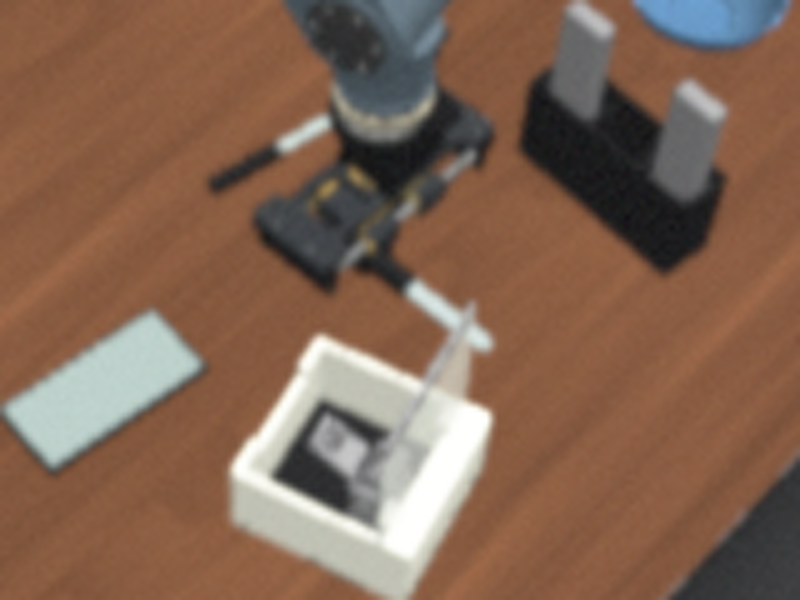

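```bash
python3 -m creep '[[[0,10,0],0,0],[[0,8,0],0,0],[[0,2,0],0,0],[[0,0,0],0,0]]';  python3 -m creep '[[[0,1,0],0,0],[[0,1,0],0,0],[[0,0,0],0,0]]'; python3 - <<'E'
from h import *
o=robot.get_obs();print(o['position'],o['ft_force'])
E
```

```text
time: 11.1
position: [0.4997, 0.2091, 0.0097]
tool_rot: [0.497, -0.503, 0.503, -0.497]
ft_force: [-0.4, -0.3, -0.7]
grip_width: 0.0155
time: 11.4
position: [0.4997, 0.2091, 0.0077]
tool_rot: [0.497, -0.503, 0.503, -0.497]
ft_force: [-0.5, -0.6, -0.5]
grip_width: 0.0157
[0.49965372 0.20911953 0.00765964] [-0.49902356 -0.56099294 -0.49679159]
```

```bash
python3 -m creep '[[[0,1,0],0,0],[[0,1,0],0,0],[[0,0,0],0,0]]';  python3 -m creep '[[[0,0.7,0],0,0],[[0,0,0],0,0],[[0,0,0],0,0]]'; 
```

```text
time: 11.7
position: [0.4995, 0.209, 0.0054]
tool_rot: [-0.497, 0.503, -0.503, 0.497]
ft_force: [-0.1, 0.6, -0.9]
grip_width: 0.0152
time: 12.0
position: [0.4996, 0.2091, 0.0048]
tool_rot: [-0.497, 0.503, -0.503, 0.497]
ft_force: [-0.0, 0.1, -0.8]
grip_width: 0.0153
```

```bash
python3 -m creep '[[[0,0,0],0,0.5],[[0,0,0],0,0.5],[[0,0,0],0,0.5],[[0,0,0],0,0.5],[[0,0,0],0,0.5]]';  python3 -m creep '[[[0,-20,0],0,0.5],[[0,-40,0],0,0.5],[[0,-50,0],0,0.5],[[0,-50,0],0,0.5],[[0,-40,0],0,0],[[0,0,0],0,0]]'; python3 - <<'E'
from h import *
o=robot.get_obs();m=R.from_quat(o['tool_rot']).as_matrix();print(o['position'],np.arctan2(m[1,2],m[0,2]),o['q'])
snap('wrist','w9.png');snap('scene','s9.png')
E
```

```text
time: 12.5
position: [0.4996, 0.2091, 0.0049]
tool_rot: [0.497, -0.503, 0.503, -0.497]
ft_force: [0.3, -0.1, -0.5]
grip_width: 0.0417
time: 13.1
position: [0.5036, 0.21, 0.211]
tool_rot: [0.493, -0.5, 0.505, -0.501]
ft_force: [0.8, 0.8, -0.2]
grip_width: 0.0346
[0.50359112 0.21000878 0.21104452] -0.01098103625526237 [1.90179175e-01 4.30193987e-01 1.65532309e+00 9.90665459e-05
 1.04229337e+00 1.77188804e+00]
```

View pics/w9.png

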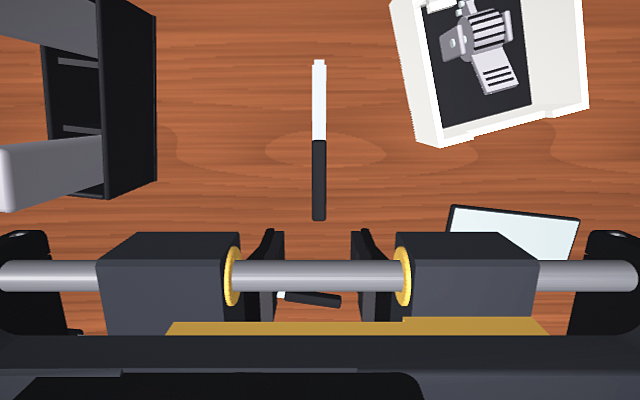

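View pics/s9.png

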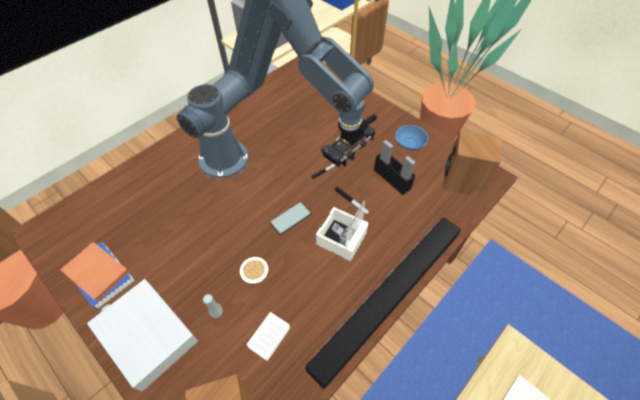

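```bash
python3 -m creep '[[[0,0,0],-0.148,0],[[0,0,0],-0.148,0],[[0,0,0],-0.148,0],[[0,0,0],-0.148,0],[[0,0,0],-0.148,0],[[0,0,0],-0.148,0],[[0,0,0],-0.148,0],[[0,0,0],-0.148,0]]' 30;python3 -m creep '[[[0,0,0],-0.148,0],[[0,0,0],-0.148,0],[[0,0,0],-0.148,0],[[0,0,0],-0.148,0],[[0,0,0],-0.148,0],[[0,0,0],-0.148,0],[[0,0,0],-0.148,0],[[0,0,0],-0.148,0]]' ;python3 -m creep '[[[0,0,0],-0.148,0],[[0,0,0],-0.148,0],[[0,0,0],-0.148,0],[[0,0,0],-0.148,0],[[0,0,0],-0.148,0],[[0,0,0],-0.148,0],[[0,0,0],-0.148,0],[[0,0,0],0,0]]' ; python3 - <<'E'
from h import *
o=robot.get_obs();m=R.from_quat(o['tool_rot']).as_matrix();h=np.arctan2(m[1,2],m[0,2]);print(o['position'],h%6.2832,o['q'])
d=np.array([.5986,.0491])-o['position'][:2]; print(d@m[:2,0],d@m[:2,2],'turn',h%6.2832-.2556-np.pi)
E
```

```text
time: 14.0
position: [0.4979, 0.2087, 0.2023]
tool_rot: [0.694, -0.139, 0.136, -0.693]
ft_force: [0.3, -0.2, 0.9]
grip_width: 0.0004
time: 14.8
position: [0.4979, 0.2087, 0.2023]
tool_rot: [-0.652, -0.271, 0.275, 0.653]
ft_force: [-0.4, 0.4, -0.8]
grip_width: 0.0007
time: 15.6
position: [0.4981, 0.2087, 0.2026]
tool_rot: [-0.432, -0.557, 0.56, 0.435]
ft_force: [0.5, -0.0, 0.6]
grip_width: 0.0006
[0.4980831  0.20872382 0.20259462] 3.392491528855775 [ 1.89819710e-01  4.41352899e-01  1.66422961e+00 -1.69159359e-05
  1.04095642e+00 -1.63185150e+00]
-0.17958081763272482 -0.05774104708614354 turn -0.0047011247340180695
```

```bash
python3 -m creep '[[[-20,0,-6],-0.004,0],[[-40,0,-13],0,0],[[-40,0,-13],0,0],[[-40,0,-13],0,0],[[-40,0,-13],0,0],[[0,0,0],0,0]]' ; python3 - <<'E'
from h import *
c=snap('top','t10.png');s=snap('scene','s10.png');snap('wrist','w10.png')
o=robot.get_obs();m=R.from_quat(o['tool_rot']).as_matrix();h=np.arctan2(m[1,2],m[0,2]);print(o['position'],h%6.2832)
d=np.array([.5986,.0491])-o['position'][:2]; print(d@m[:2,0],d@m[:2,2],'turn',h%6.2832-.2556-np.pi)
i=cv2.imread('pics/s10.png')[130:250,270:430];cv2.imwrite('pics/s10c.png',cv2.resize(i,(800,600),interpolation=cv2.INTER_CUBIC))
E
```

```text
time: 16.2
position: [0.604, 0.0447, 0.2034]
tool_rot: [-0.435, -0.557, 0.558, 0.434]
ft_force: [0.4, -0.1, 0.3]
grip_width: 0.0005
[0.59968169 0.04972482 0.20332764] 3.3942006072742537
-0.00033466638038539057 0.0012035111642902008 turn -0.0029920463155392873
```

View pics/s10c.png

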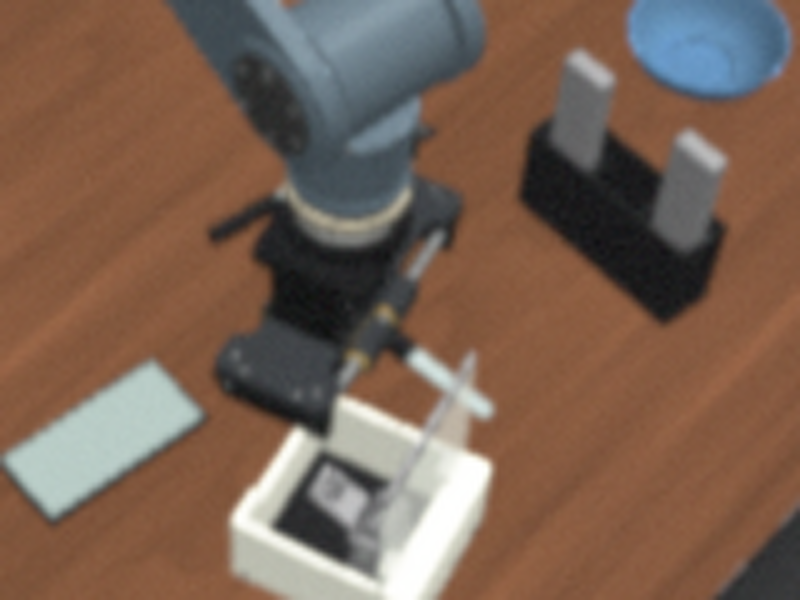

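View pics/w10.png

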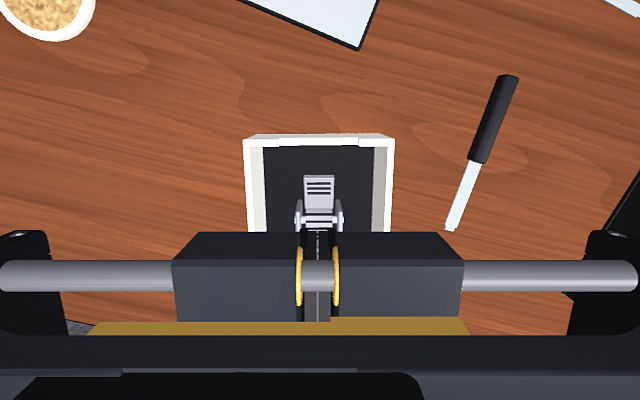

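```bash
python3 - <<'E'
from h import *
c=load('w10.png');print(proj(c,[.5986,.0491,.062]),proj(c,[.5561,.038,.062]),pt(c,319,210,.056),pt(c,319,175,.067))
i=cv2.imread('pics/w10.png')[120:260,220:420];cv2.imwrite('pics/w10c.png',cv2.resize(i,(800,560),interpolation=cv2.INTER_CUBIC))
E
```

```text
[318.58972518 186.10048574] [318.4047918  138.01979447] [0.62264027 0.05572633 0.056     ] [0.5874618  0.04658664 0.067     ]
```

View pics/w10c.png

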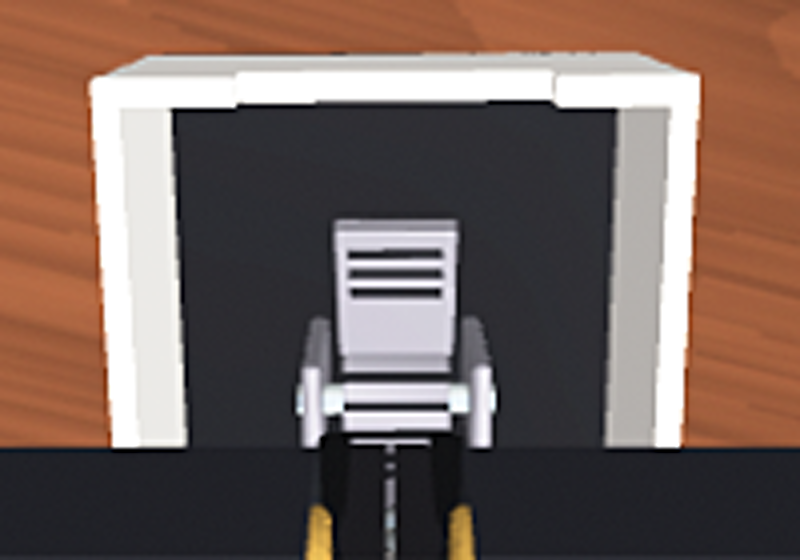

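```bash
python3 -m creep '[[[0,20,1],0,0],[[0,40,0],0,0],[[0,40,0],0,0],[[0,25,0],0,0],[[0,8,0],0,0],[[0,0,0],0,0]]'; python3 -m creep '[[[0,4,0],0,0],[[0,4,0],0,0],[[0,4,0],0,0],[[0,0,0],0,0]]'
```

```text
time: 16.95
position: [0.5985, 0.0505, 0.0707]
tool_rot: [-0.431, -0.559, 0.56, 0.433]
ft_force: [0.8, -0.2, 0.0]
grip_width: 0.0002
time: 17.35
position: [0.6004, 0.0492, 0.0604]
tool_rot: [0.433, 0.56, -0.559, -0.432]
ft_force: [-0.5, -1.0, 1.2]
grip_width: 0.0002
```

```bash
python3 -m creep '[[[0,4,0],0,0],[[0,4,0],0,0],[[0,4,0],0,0],[[0,0,0],0,0]]'; python3 -m creep '[[[0,4,0],0,0],[[0,4,0],0,0],[[0,3,0],0,0],[[0,0,0],0,0]]'; python3 - <<'E'
from h import *
s=snap('scene','s11.png');print(robot.get_obs()['position'])
i=cv2.imread('pics/s11.png')[130:250,270:430];cv2.imwrite('pics/s11c.png',cv2.resize(i,(800,600),interpolation=cv2.INTER_CUBIC))
E
```

```text
time: 17.75
position: [0.5995, 0.049, 0.0472]
tool_rot: [-0.432, -0.559, 0.56, 0.433]
ft_force: [-1.8, -1.9, 3.7]
grip_width: 0.0004
time: 18.15
position: [0.5993, 0.0491, 0.0364]
tool_rot: [-0.432, -0.559, 0.56, 0.433]
ft_force: [-4.4, -1.9, 5.2]
grip_width: 0.0004
[0.59930875 0.04910104 0.03659751]
```

View pics/s11c.png

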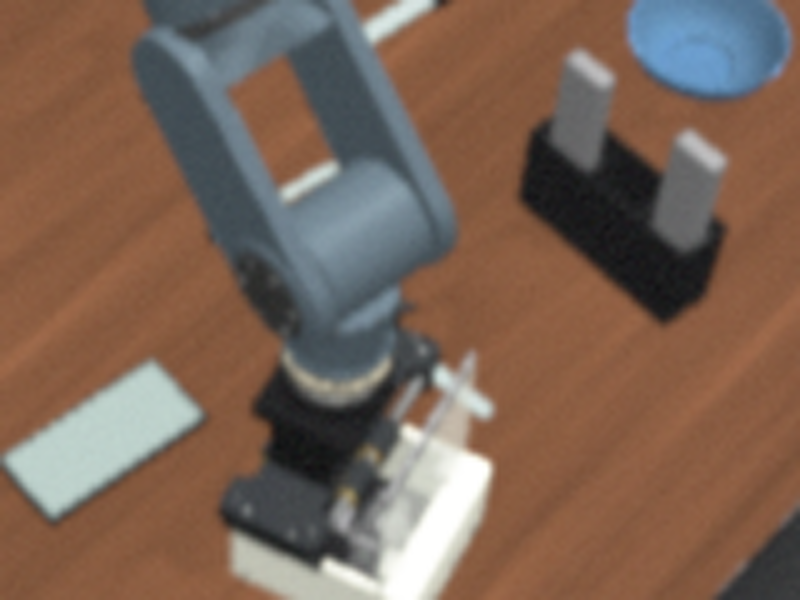

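```bash
for k in 1 2 3 4; do :; done; python3 -m creep '[[[0,2,0],0,0],[[0,0,0],0,0]]'; python3 -m creep '[[[0,2,0],0,0],[[0,0,0],0,0]]'; python3 -m creep '[[[0,2,0],0,0],[[0,0,0],0,0]]'; python3 -m creep '[[[0,1.5,0],0,0],[[0,0,0],0,0]]'
```

```text
time: 18.4
position: [0.5994, 0.0491, 0.0349]
tool_rot: [-0.432, -0.559, 0.56, 0.433]
ft_force: [-4.2, -0.6, 6.3]
grip_width: 0.0006
time: 18.6
position: [0.5995, 0.0492, 0.0328]
tool_rot: [-0.432, -0.559, 0.56, 0.433]
ft_force: [-4.0, -1.1, 6.3]
grip_width: 0.0003
time: 18.8
position: [0.5997, 0.0492, 0.0307]
tool_rot: [-0.432, -0.559, 0.56, 0.433]
ft_force: [-1.8, -1.2, 4.2]
grip_width: 0.0007
time: 19.0
position: [0.6, 0.0493, 0.0294]
tool_rot: [-0.432, -0.56, 0.56, 0.432]
ft_force: [-3.2, -1.3, 5.9]
grip_width: 0.0006
```

```bash
python3 -m creep '[[[0,1.5,0],0,0],[[0,0,0],0,0],[[0,0,0],0,0]]'; python3 -m creep '[[[0,1,0],0,0],[[0,0,0],0,0],[[0,0,0],0,0]]'
```

```text
time: 19.3
position: [0.6002, 0.0493, 0.0282]
tool_rot: [0.432, 0.56, -0.559, -0.432]
ft_force: [-3.6, -1.1, 7.5]
grip_width: 0.0003
time: 19.6
position: [0.6004, 0.0494, 0.0273]
tool_rot: [0.433, 0.56, -0.559, -0.432]
ft_force: [-3.1, -1.4, 7.4]
grip_width: 0.0003
```

```bash
python3 - <<'E'
from h import *
snap('wrist','w12.png');s=snap('scene','s12.png')
print({k:np.round(v,4).tolist() for k,v in robot.get_obs().items() if k in('position','ft_force','time')})
E
```

```text
{'time': 19.7, 'position': [0.6004, 0.0494, 0.0273], 'ft_force': [-2.7025, -0.3582, 7.5778]}
```

View pics/w12.png

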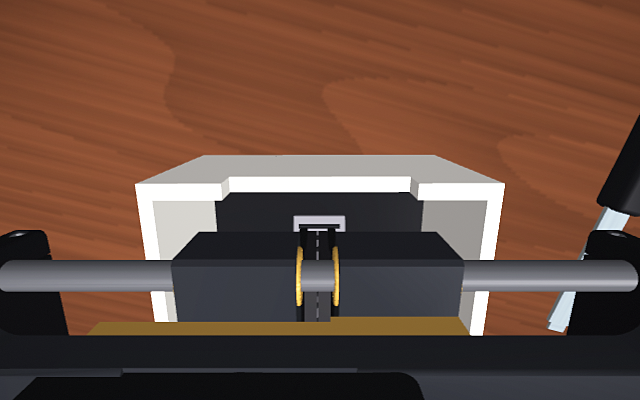

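View pics/s12.png

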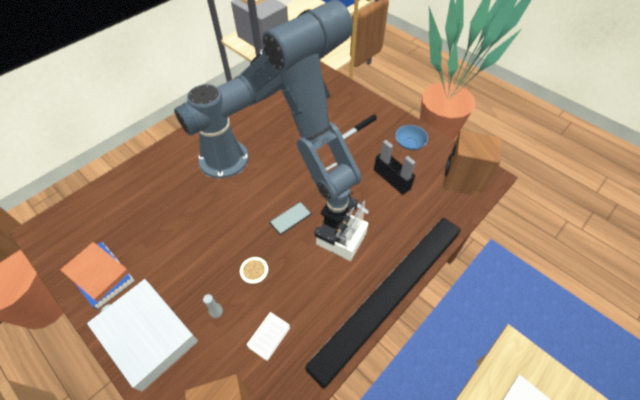

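```bash
python3 - <<'E'
from h import *
c=load('w12.png');y=.2556;X=np.array([np.cos(y),np.sin(y)]);A=np.array([.6383,.0595]);Y=np.array([-X[1],X[0]])
for t in (.5,.6,.7,.76,.8,.85,.92):
  f=np.array([49.8,30.8])/1000; g=[f[0]*np.cos(t)+f[1]*np.sin(t),-f[0]*np.sin(t)+f[1]*np.cos(t)]
  print(t,[proj(c,[*(A-X*g[0]+Y*s),.036+g[1]]).round(1).tolist() for s in (.014,-.014)])
i=cv2.imread('pics/w12.png')[195:245,270:370];cv2.imwrite('pics/w12c.png',cv2.resize(i,(800,400),interpolation=cv2.INTER_CUBIC))
E
```

```text
0.5 [[349.0, 222.6], [289.5, 222.7]]
0.6 [[347.9, 218.6], [290.5, 218.6]]
0.7 [[346.9, 215.9], [291.4, 215.9]]
0.76 [[346.3, 214.9], [291.9, 215.0]]
0.8 [[345.9, 214.5], [292.3, 214.6]]
0.85 [[345.4, 214.3], [292.7, 214.3]]
0.92 [[344.8, 214.4], [293.2, 214.4]]
```

View pics/w12c.png

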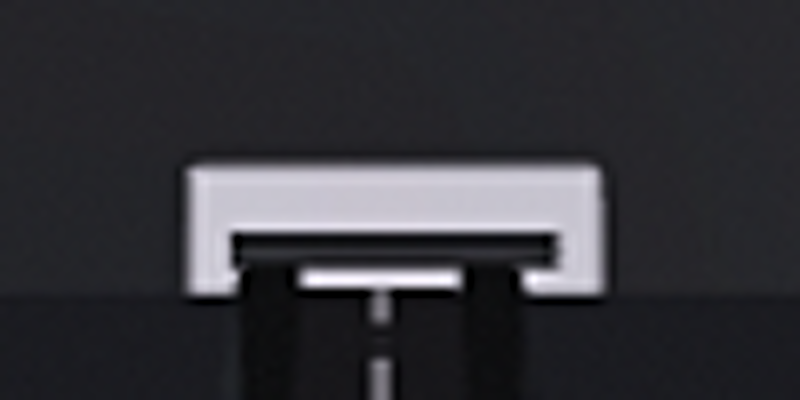

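```bash
python3 -c "
from rig import robot
print(robot.hand_in()); print(robot.get_obs()['position'],robot.get_obs()['ft_force'])"
```

```text
the job is handed in; nothing more can be done
None
the job is handed in; nothing more can be done
```

The job is handed in, with the fingertips still holding the dial tab down at about its third position. The hand-in gave no verdict.

**What I did:**
1. Picked up the middle-sized blade and slid it about 22 mm into the hub's notch.
2. Swung the cover up to about 1.57 rad. It stayed there once the blade was withdrawn, and still stood there partway through the press.
3. Laid the blade flat near where it started and confirmed this in the wrist and scene pictures.
4. Turned the gripper round so its camera faced away from the cover, then pressed the tab down with the fingers shut.

**Last checks, before handing in at about 19.7 s:**
- **Press:** the fingertip ends were 27.3 mm above the cabinet, pushing with about 7.6 N. The push force dropped near 31 mm, as expected at the third click.
- **Dial angle:** the tab's width in the wrist picture suggests about 0.85–0.9 rad. That is past 0.76 and short of the stop at 0.92, but it is my estimate rather than a reading.
- **Bystanders:** coaster, phone, torch and remotes looked unmoved in the final scene picture. I judged this by eye and did not measure it.

No check failed. While I was setting the blade down, the measured height was about 2.5 mm off the sum of my commands. I went by the measured height and lowered it in small steps.

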